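# Drive the hinge pin out of the hand press

### The job

The hand press has to be stripped for cleaning: stand the catch tray on the bench beneath the pin's headed end, close up to the press, then take the punch and push the hinge pin out head first, driving on its plain end, so that it drops into the tray and never onto the bench. Then lay the punch back in its wooden holder the way it was, and leave the pin in the tray, the tray flat on the bench, and the bottle and beaker undisturbed.

Things in the scene. Friction and masses are not known exactly. Their poses are not given: they have to be found in the camera images.
- press: The hand press, fixed to the bench: white foot and two upright white cheeks with an aluminium arm between. Origin under the middle of the bore; y along the bore, z up, x the way the arm points. Cheeks 56 mm wide in x, 133 mm high; cheeks and foot span 76 mm in y (-38 to 38); foot -40 to 180 mm in x; the arm reaches x = 179 mm; nothing is higher than 143 mm.
- press_entry (a point): Centre of the mouth of the hinge bore on the side where the punch goes in; axes as the press. One straight level bore, 19.5 mm in diameter, 76 mm long, 110 mm above the bench; y points along it from this mouth to the other. The pin's plain end sits 4.5 mm inside this mouth.
- press_exit (a point): Centre of the other mouth of the bore, 76 mm along y from press_entry, same axes, 110 mm above the bench. The pin's head stands out 8.5 mm here; the pin can only come out this way. It falls free once pushed right through: punch tip at this mouth or up to 6 mm beyond.
- press_foot (a point): The point on the bench straight below press_exit, in the plane of the press's exit face (same axes: y points away from the press, z up).
- detent (a joint): Small spring plunger half-way along the bore, with a dark cap on top of the hinge; it grips the pin, so that pushing takes about 3 to 12 N until the plain end has passed the middle. Value: its sink in m, about 0 with the pin in, 0.0012 without. Nothing to operate.
- pin_center (a point): Middle of the steel hinge pin, 80 mm long overall: plain shank 18 mm in diameter and 72 mm long, round head 26 mm in diameter and 8 mm thick. y axis along the pin towards the head (ends at y = -40 and +40 mm). About 0.17 kg.
- tray_center (a point): Centre of the grey plastic catch tray, 14 mm above its underside (loose, about 0.35 kg). Outside 120 mm in x, 140 mm in y, 28 mm high, walls and floor 5 mm. z up. Best place: x and y axes along those of press_foot, one 120 mm side wall up against the exit face, i.e. this centre about 70 to 78 mm along y from press_foot.
- tray_tab (a point): Grip point on the tray's upright tab handle, 45 mm above the tray's underside. The tab stands outside the tray's -x wall: 12 mm thick in x, 55 mm long in y, 66 mm high from the bench; same axes as tray_center and 66 mm from it along -x. Pinched across its thickness the tray can be slid and turned on the bench.
- punch_grip (a point): Centre of the punch's black square handle, 24 x 24 mm and 80 mm long in y. A steel shaft 12 mm in diameter and 110 mm long runs on from its +y end, on the same axis. About 0.2 kg in all. It starts lying in the holder, level, axis 50 mm above the bench.
- punch_tip (a point): Flat end of the punch's shaft, on its axis, 150 mm along y from punch_grip; same axes.
- holder_seat (a point): Where punch_grip belongs in the fixed wooden holder: 50 mm above the bench, y along the punch to its tip, z up. Two open-topped saddles: under the handle's rear (y = -39 to -29 mm, notch 33 mm wide, floor 38, sides 50 mm above the bench) and under the shaft (y = 88 to 102 mm, notch 21 mm wide, floor 44, sides 58 mm). Fingers fit between; base plate 10 mm thick.
- reagent_bottle: Bystander: amber bottle, 66 mm in diameter, 130 mm high; origin under its centre.
- beaker: Bystander: upright glass beaker 76 mm in diameter, 90 mm high; origin under its centre.
Mind the look-alikes: they are no part of the job. Of the things that look like the part that bears punch_grip, the smallest one is meant.

How it is judged:
By the outcome, as a careful person would: the job done as asked, in the order asked, and still so for the second after the job is handed in, with the robot touching nothing.
It also fails if it takes over 72 s, if anything falls off the work surface, if the arm or the gripper's body presses on something with over 40 N, if the wrist force passes 120 N, or if a joint passes its speed limit or range.

### The arm

A 6-joint arm with a two-finger parallel gripper is mounted at the origin on the work surface. World frame = base frame: x ahead of the robot, y to its left, z up, the work surface at z = 0. Lengths are in mm, angles in rad, forces in N, time in s.
With the tool pointing down it reaches from about 275 to 1000 mm from the base axis. Payload 8.4 kg.
Tool frame: the origin (TCP) lies on the mounting face of the last link; the fingertips stand 173 mm ahead of it and the grasp point (between the pads) lies 155 mm ahead of it; z points along the fingers, y is the direction in which the jaws open and shut (so a half turn about z gives the same grasp; the last joint's range is limited). The gripper opens to 85 mm and grips with 20 to 120 N. Pads are 22 mm wide; open, the fingers measure 114 mm over their backs; the gripper's body (76 mm by 85 mm) begins 54 mm behind the grasp point. The pads swing forward as they close: fully open they stand 13 mm farther back than shut.
Start: joints at [1.274, 0.353, 1.633, -0, 1.155, -0.002], TCP at [181.592, 598.042, 404.681] pointing down, gripper open.
Joint ranges: [-2.63, 2.63], [-0.92, 2.1], [0.06, 2.66], [-1.3, 4.44], [0, 2.69], [-3.02, 3.02]. Speed limits (rad/s): [2.22, 2.22, 2.79, 3.14, 3.14, 3.14].

### API

Orientations are given as [roll, pitch, yaw] about the fixed x, y, z axes, in that order (R = Rz(yaw) Ry(pitch) Rx(roll)).
In Python, from rig import r, grab_frame, spotter gives the robot as it stands.
- The arm moves only by the tool apply_moves, never from a script. Its argument "motion" is text: rows parted by semicolons, each of 5 numbers parted by spaces: the opening, from -1 (shut) to 1 (fully open), then the shift along the tool's x, y, z as a fraction of full scale, then the turn about the tool's z as a fraction of full scale. In form: hand x y z twist; .... A call has 1 to 20 rows; each row is the pose to reach, as a shift and turn from the pose commanded when the call began, along the tool's axes at that moment, turning the shorter way round; what a row does not reach only later rows make up. Full scale, the value 1, is 1 m for a shift and pi rad for a turn. A row lasts 1/12 s, in which the tool goes at most 41.7 mm and 7.16 degrees, less where a joint would pass 70% of its speed; a pose out of reach is approached as far as the arm can. A call with a number of a shift or a turn outside -1 to 1 is refused whole. A call with a gripper value outside its range is refused whole. The fingers move at their own pace and stop on an object; "squeeze" is the grip in N (left out, the last holds). Time passes only in rows, so rows that repeat a pose let the fingers close. It gives the time, the measured TCP pose, the force and the opening at its end, in the units of the state.
- r.sense(): the state, without advancing time (a new reading comes with each control period).
- grab_frame(name): name is "scene" or "side" or "wrist"; returns a dict with "img" (384x512x3 uint8, red, green, blue), "fx", "fy", "cx", "cy" (pixels), "R" (3x3) and "t" (3): a world point X has camera coordinates R X + t. Camera axes: x right, y down, z forward; pixel columns grow to the right and rows downward; lengths in mm; the calibration is good to about 2 mm. A picture is of the moment at which its call begins. There is no depth.
- r.sign_off(): hands the job in, once; it reports no verdict.
Trained networks look in the newest picture that a camera, given by its name, has taken for a name from the list of things; names that differ only in an ending like _2 or _b are one class to them, and where a whole thing is asked for, a point or a joint stands for the part that bears it (a point fixed in the world has none). Each returns a list of dicts, best first, with "conf" (0 to 1); they miss things now and then, are a little off and sometimes report something else, mostly with a low value. They report only what shows in the picture. A call takes as long as a camera call. They do not tell look-alikes from the thing itself.
- spotter.boxes_of(query, camera): "point" ([x, y, z] in mm, in world coordinates, good to about 4 mm: the middle of the surface that is visible of it).
- spotter.place_of(query, camera): "point" ([x, y, z] in mm, in world coordinates, good to about 4 mm: a listed point, or the origin of a listed thing).
The state is a dict: "clock": time; "qpos": joint angles; "qvel": joint speeds; "joint_efforts": joint torques, N m; "eef_pos": TCP position; "tcp_rot": TCP orientation; "contact_force": force on the tool from outside, world axes, zero at the start; "wrist_torque": the same for the moment, N m; "opening": opening from 0.0 (shut) to 1.0 (fully open).
Only numpy, scipy, OpenCV 4.12 (cv2) and the standard library are available. Lean on these libraries where they do the work, as an engineer would, in place of code of your own. Each camera call takes 0.05 s, during which the arm holds its last target.

## Working session

There is one attempt and no reset: what is moved stays moved. The work goes in short steps, Python scripts to look and compute and a tool call to move; the robot and the scene stay as the last step left them, time stands still between calls to the robot, and variables do not carry over. Pictures are saved under pics/ and viewed, and the job is handed in when it is done.

Besides the shell and the picture viewer there is one more tool, called after "Emit:" as name(argument=value, ...) on one line, values as JSON. apply_moves: Moves the arm, as the interface text tells. Its arguments: {"type":"object","properties":{"motion":{"type":"string"},"squeeze":{"type":"number"}},"required":["motion"]}

```bash
ls; mkdir -p pics; python3 - <<'E'
from rig import r, grab_frame, spotter
import cv2
s=r.sense(); print(s)
for c in ["scene","side","wrist"]:
    f=grab_frame(c); cv2.imwrite(f"pics/{c}0.png",cv2.cvtColor(f["img"],cv2.COLOR_RGB2BGR))
    for q in ["press","press_entry","press_exit","press_foot","pin_center","tray_center","tray_tab","punch_grip","punch_tip","holder_seat","reagent_bottle","beaker"]:
        for d in spotter.place_of(q,c): print(c,q,[round(x) for x in d["point"]],round(d["conf"],2))
print(r.sense()["clock"])
E
```

```text
pics
{'clock': 0.0, 'qpos': array([ 1.27359425e+00,  3.53650477e-01,  1.63415616e+00, -1.25626184e-05,
        1.15519220e+00, -2.37884687e-03]), 'qvel': array([-1.81134758e-03, -3.74105908e-04, -1.16934636e-03,  6.85805720e-04,
        8.40383444e-05,  2.37689989e-04]), 'joint_efforts': array([-4.54516470e-03, -6.05229735e+01, -3.42055857e+01, -5.32229460e-04,
        9.69006156e-03,  7.15798228e-05]), 'eef_pos': array([181.52475287, 597.80440606, 403.95063048]), 'tcp_rot': array([-3.14018645e+00,  8.14093156e-06,  2.84677451e+00]), 'contact_force': array([-0.14778346, -0.52898842, -0.18798855]), 'wrist_torque': array([ 0.0122411 , -0.0035146 , -0.00330625]), 'opening': 0.9998496425955168}
scene press [559, 95, 1] 0.59
scene press_entry [549, 55, 108] 0.75
scene press_entry [492, -186, 49] 0.68
scene press_exit [569, 126, 109] 0.68
scene press_foot [569, 125, 0] 0.93
scene press_foot [464, -339, 46] 0.54
scene press_foot [494, 338, 43] 0.34
scene pin_center [564, 97, 108] 0.64
scene tray_center [557, 328, 14] 0.57
scene tray_tab [497, 338, 46] 0.78
scene punch_grip [180, -361, 20] 0
[... 394 characters left out ...]
 0] 0.55
side press [562, 90, 2] 0.97
side press_entry [546, 51, 111] 0.78
side press_exit [568, 124, 110] 0.57
side press_foot [572, 125, -4] 0.82
side pin_center [626, -428, 1] 0.56
side pin_center [463, -339, 50] 0.16
side tray_center [630, -427, 0] 0.73
side tray_center [561, 327, 12] 0.71
side tray_tab [493, 338, 41] 0.87
side punch_grip [463, -341, 50] 0.84
side punch_grip [450, -502, 13] 0.6
side punch_tip [453, -706, 12] 0.73
side punch_tip [559, 89, -1] 0.69
side punch_tip [379, -344, 17] 0.67
side punch_tip [494, -190, 50] 0.62
side holder_seat [462, -336, 50] 0.92
side reagent_bottle [677, -318, -2] 0.66
side reagent_bottle [494, -190, 48] 0.48
side beaker [630, -426, 2] 0.64
1.95
```

View pictures.

View pics/scene0.png

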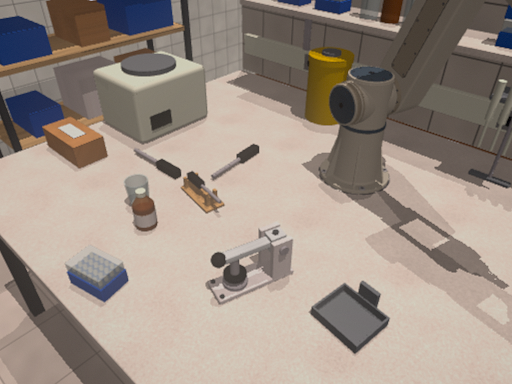

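View pics/side0.png

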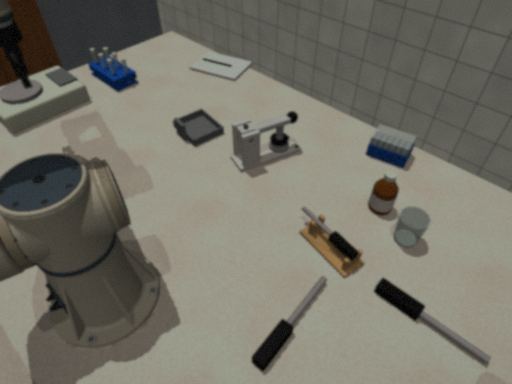

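View pics/wrist0.png

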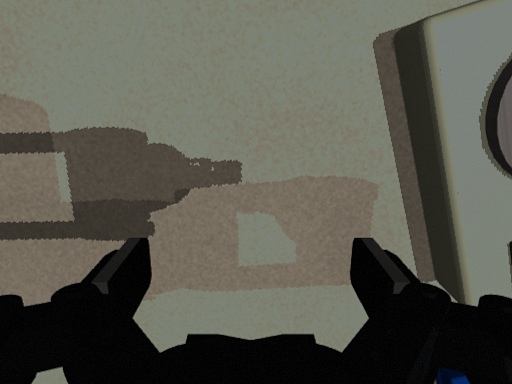

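Three punches are candidates: one in the holder (scene ~(200,185), side ~(330,232)), and two lying on the bench (scene (160,165) and (238,160)). Their grip-to-tip lengths measure about 154 mm, about 206 mm and about 198 mm. The one in the holder is the smallest, so it is the one meant. I'll confirm that in a crop before grasping it.

```bash
cat > h.py <<'E'
import numpy as np, cv2
from rig import r, grab_frame, spotter
def go(p,yaw):
    """shift fractions to bring grasp point to p with yaw"""
    s=r.sense(); e=np.array(s["eef_pos"]); y=s["tcp_rot"][2]
    from scipy.spatial.transform import Rotation as Ro
    R=Ro.from_euler("xyz",s["tcp_rot"]).as_matrix()
    d=R.T@(np.array(p)+[0,0,155]-e)/1000
    dy=(yaw-y+np.pi)%(2*np.pi)-np.pi
    print("clock %.2f shift %s twist %.4f (rows %d) F %s open %.3f"%(s["clock"],d.round(4),-dy/np.pi,max(np.linalg.norm(d)/.0417,abs(np.degrees(dy))/7.16)+1,np.round(s["contact_force"],1),s["opening"]))
def save(c,n,crop=None,z=1):
    f=grab_frame(c); im=cv2.cvtColor(f["img"],cv2.COLOR_RGB2BGR)
    if crop: x0,y0,x1,y1=crop; im=im[y0:y1,x0:x1]
    if z!=1: im=cv2.resize(im,None,fx=z,fy=z,interpolation=cv2.INTER_CUBIC)
    cv2.imwrite(f"pics/{n}.png",im); return f
def px(f,p):
    c=f["R"]@np.array(p)+f["t"]; return (f["fx"]*c[0]/c[2]+f["cx"],f["fy"]*c[1]/c[2]+f["cy"])
def ray(f,u,v,z):
    d=np.linalg.inv(f["R"])@np.array([(u-f["cx"])/f["fx"],(v-f["cy"])/f["fy"],1.]); C=-np.linalg.inv(f["R"])@f["t"]
    return C+d*(z-C[2])/d[2]
E
python3 - <<'E'
from h import *
go([540,230,260],1.35)
f=grab_frame("wrist"); print(-f["R"].T@f["t"], f["R"],f["fx"])
E
```

```text
clock 1.95 shift [-0.4499 -0.248  -0.0103] twist 0.4764 (rows 13) F [-0.3 -0.4  0.9] open 1.000
[117.71045393 617.1091106  375.10224741] [[ 2.89628632e-01  9.57139092e-01  1.19156865e-04]
 [ 9.22941469e-01 -2.79313467e-01  2.64883055e-01]
 [ 2.53563209e-01 -7.66077421e-02 -9.64280536e-01]] 335.35683320640527
```

Emit:
apply_moves(motion="1 -0.45 -0.248 -0.01 0.4764;1 -0.45 -0.248 -0.01 0.4764;1 -0.45 -0.248 -0.01 0.4764;1 -0.45 -0.248 -0.01 0.4764;1 -0.45 -0.248 -0.01 0.4764;1 -0.45 -0.248 -0.01 0.4764;1 -0.45 -0.248 -0.01 0.4764;1 -0.45 -0.248 -0.01 0.4764;1 -0.45 -0.248 -0.01 0.4764;1 -0.45 -0.248 -0.01 0.4764;1 -0.45 -0.248 -0.01 0.4764;1 -0.45 -0.248 -0.01 0.4764;1 -0.45 -0.248 -0.01 0.4764;1 -0.45 -0.248 -0.01 0.4764;1 -0.45 -0.248 -0.01 0.4764")

```text
clock: 3.25
eef_pos: [540.3, 229.6, 414.5]
tcp_rot: [-3.141, -0.0, 1.35]
contact_force: [-0.4, 0.4, -0.9]
opening: 1.005
```

```bash
python3 - <<'E'
from h import *
f=save("wrist","w1",z=1.5)
for q in ["press","press_entry","press_exit","press_foot","tray_center","tray_tab"]:
    for d in spotter.place_of(q,"wrist"): print(q,np.round(d["point"],1),round(d["conf"],2))
print(r.sense()["clock"],r.sense()["eef_pos"],r.sense()["tcp_rot"])
E
```

```text
press [559.1  88.4  -2.8] 0.64
press_exit [571.5 121.  111.3] 0.89
press_foot [570.  125.   -3.5] 0.77
tray_center [562.1 328.   12.8] 0.96
tray_tab [495.3 340.5  50.1] 0.67
3.6 [539.49508749 230.87353049 414.77390156] [-3.14156269e+00 -5.35833601e-05  1.35189116e+00]
```

View pics/w1.png

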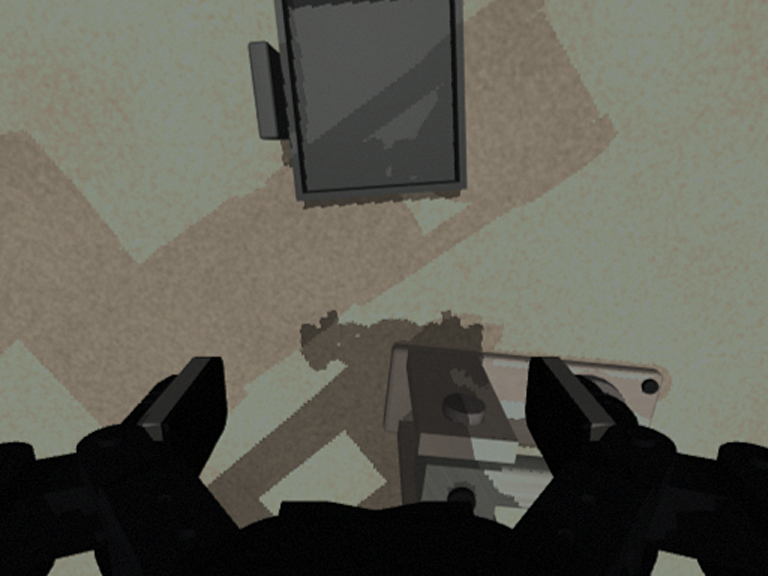

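```bash
python3 - <<'E'
from h import *
f=grab_frame("wrist")
def P(u,v,z): return ray(f,u/1.5,v/1.5,z)
for z in (0,8,12):
    a=P(405,344,z);b=P(655,367,z);d=b-a; print("foot edge",z,a.round(1),b.round(1),"yaw",np.arctan2(d[1],d[0]).round(4))
for n,u,v,u2,v2,z in [("tray front",298,199,466,187,28),("tray left",278,0,297,197,28),("tray right",463,0,466,187,28),("tab",270,42,283,138,66),("tab left",250,43,260,138,66)]:
    a=P(u,v,z);b=P(u2,v2,z);d=b-a; print(n,a.round(1),b.round(1),np.arctan2(d[1],d[0]).round(4),np.linalg.norm(d).round(1))
E
```

```text
foot edge 0 [543.3 133.5   0. ] [742.7  68.1   0. ] yaw -0.3166
foot edge 8 [543.5 136.8   8. ] [738.8  72.9   8. ] yaw -0.3166
foot edge 12 [543.6 138.5  12. ] [736.9  75.2  12. ] yaw -0.3166
tray front [492.5 269.3  28. ] [609.6 251.9  28. ] -0.1474 118.4
tray left [512.3 394.3  28. ] [492.2 270.8  28. ] -1.7328 125.1
tray right [627.8 368.8  28. ] [609.6 251.9  28. ] -1.725 118.2
tab [506.4 363.6  66. ] [499.6 309.9  66. ] -1.6969 54.1
tab left [494.8 365.6  66. ] [485.9 312.9  66. ] -1.74 53.4
```

```bash
python3 - <<'E'
from h import *
go([590,20,270],1.3)
E
```

```text
clock 3.65 shift [-0.1947  0.095  -0.0102] twist 0.0164 (rows 6) F [ 0.1 -0.4 -1. ] open 1.001
```

Emit:
apply_moves(motion="1 -0.195 0.095 -0.01 0.0164;1 -0.195 0.095 -0.01 0.0164;1 -0.195 0.095 -0.01 0.0164;1 -0.195 0.095 -0.01 0.0164;1 -0.195 0.095 -0.01 0.0164;1 -0.195 0.095 -0.01 0.0164;1 -0.195 0.095 -0.01 0.0164;1 -0.195 0.095 -0.01 0.0164")

```text
clock: 4.32
eef_pos: [590.0, 19.0, 424.6]
tcp_rot: [-3.141, -0.0, 1.297]
contact_force: [-0.3, 0.3, -1.0]
opening: 0.994
```

```bash
python3 - <<'E'
from h import *
import time
f=save("wrist","w2",z=1.5); import pickle; pickle.dump(f,open("w2.pkl","wb"))
for c in ["wrist","scene","side"]:
  for q in ["press","press_entry","press_exit","press_foot","pin_center"]:
    for d in spotter.place_of(q,c): 
      if np.hypot(d["point"][0]-560,d["point"][1]-90)<60: print(c,q,np.round(d["point"],1),round(d["conf"],2))
print(r.sense()["clock"],r.sense()["eef_pos"],r.sense()["tcp_rot"])
E
```

```text
wrist press [ 5.62e+02  9.00e+01 -3.00e-01] 0.76
wrist press_exit [574.  124.4 111.4] 0.89
wrist press_foot [ 5.708e+02  1.267e+02 -2.000e-01] 0.56
scene press [558.9  95.4   1. ] 0.59
scene press_entry [549.3  55.  107.9] 0.75
scene press_exit [569.4 126.3 109.4] 0.68
scene press_foot [5.692e+02 1.253e+02 3.000e-01] 0.93
scene pin_center [564.5  97.4 108. ] 0.64
side press [561.5  89.7   2.1] 0.97
side press_entry [546.5  51.2 110.7] 0.78
side press_exit [567.9 123.9 110.4] 0.57
side press_foot [571.8 125.3  -4.1] 0.82
5.1167 [590.13472107  18.89140805 424.67934028] [-3.14154053e+00  3.64893646e-05  1.29854906e+00]
```

View pics/w2.png

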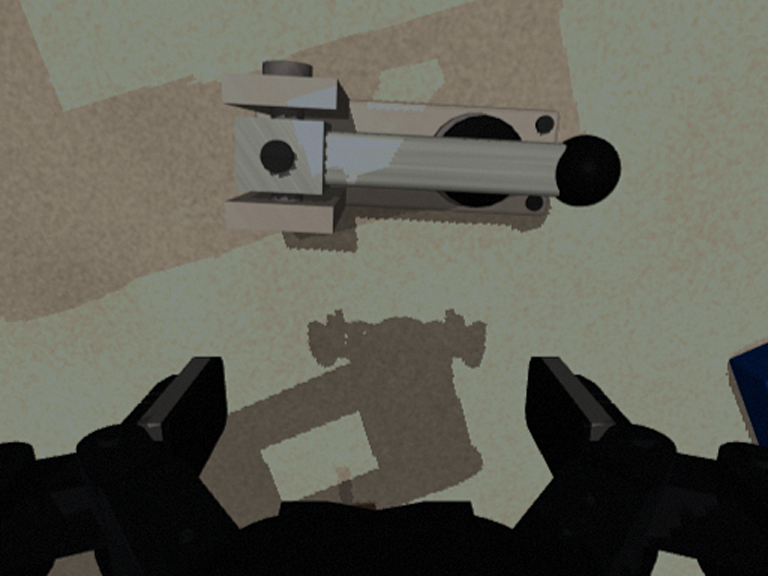

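```bash
python3 - <<'E'
import cv2
im=cv2.imread("pics/w2.png"); im=im[50:245,200:380]
cv2.imwrite("pics/w2c.png",cv2.resize(im,None,fx=3,fy=3,interpolation=cv2.INTER_CUBIC))
E
```

```text
(no output)
```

View pics/w2c.png

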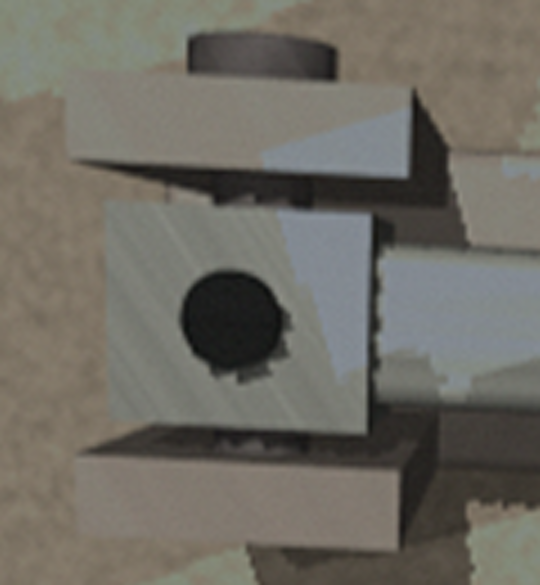

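```bash
python3 - <<'E'
from h import *
import pickle; f=pickle.load(open("w2.pkl","rb"))
C={}
for n,(u,v) in dict(fl=(70,73),fr=(413,88),fr2=(410,179),fl2=(68,160),nl2=(82,455),nr2=(402,467),nr=(400,550),nl=(80,537)).items():
    C[n]=ray(f,(u/3+200)/1.5,(v/3+50)/1.5,133)[:2]; print(n,C[n].round(1))
src=np.array([[-28,38],[28,38],[28,-38],[-28,-38]]);dst=np.array([C[k] for k in("fl","fr","nr","nl")])
from scipy.spatial.transform import Rotation
a=src;b=dst-dst.mean(0); H=a.T@b; th=np.arctan2(H[0,1]-H[1,0],H[0,0]+H[1,1])
R=np.array([[np.cos(th),-np.sin(th)],[np.sin(th),np.cos(th)]])
print("center",dst.mean(0),"yaw",th); print("res",(b-a@R.T).round(1))
for n in("fl fr","nl nr","fl2 fr2","nl2 nr2"):
    p,q=n.split(); d=C[q]-C[p]; print(n,np.linalg.norm(d),np.arctan2(d[1],d[0]))
cap=ray(f,(232/3+200)/1.5,(318/3+50)/1.5,143); print("cap",cap)
m=dst.mean(0)
for y in(-38,38): print(y,m+R@[0,y])
E
```

```text
fl [545.5 133.3]
fr [598.3 116.1]
fr2 [593.8 102.8]
fl2 [540.6 120.8]
nl2 [526.2  74.7]
nr2 [578.8  57.9]
nr [574.3  44.1]
nl [520.9  61.4]
center [559.75806679  88.70425212] yaw -0.3214023280528348
res [[ 0.3 -0.4]
 [ 0.   0.2]
 [-0.1  0.3]
 [-0.2 -0.1]]
fl fr 55.55366154690626 -0.313334060480807
nl nr 56.06205528926985 -0.31365476277009474
fl2 fr2 56.20448768013245 -0.32519505225055134
nl2 nr2 55.26059908226121 -0.3099211927369083
cap [560.36243191  89.33871346 143.        ]
-38 [547.75396596  52.65010446]
38 [571.76216763 124.75839977]
```

```bash
python3 - <<'E'
from h import *
go([496.6,339.5,120],1.416)
go([496.6,339.5,50],1.416)
E
```

```text
clock 5.12 shift [ 0.2837 -0.1763  0.1497] twist -0.0374 (rows 9) F [-0.5  0.2  0.4] open 0.998
clock 5.12 shift [ 0.2837 -0.1763  0.2197] twist -0.0374 (rows 10) F [-0.5  0.2  0.4] open 0.998
```

Emit:
apply_moves(motion="1 0.2837 -0.1763 0.08 -0.0374;1 0.2837 -0.1763 0.08 -0.0374;1 0.2837 -0.1763 0.08 -0.0374;1 0.2837 -0.1763 0.08 -0.0374;1 0.2837 -0.1763 0.08 -0.0374;1 0.2837 -0.1763 0.08 -0.0374;1 0.2837 -0.1763 0.08 -0.0374;1 0.2837 -0.1763 0.08 -0.0374;1 0.2837 -0.1763 0.08 -0.0374;1 0.2837 -0.1763 0.12 -0.0374;1 0.2837 -0.1763 0.15 -0.0374;1 0.2837 -0.1763 0.15 -0.0374;1 0.2837 -0.1763 0.15 -0.0374")

```text
clock: 6.2
eef_pos: [496.3, 339.0, 273.8]
tcp_rot: [-3.139, 0.002, 1.416]
contact_force: [-0.8, -1.1, 0.7]
opening: 1.001
```

```bash
python3 - <<'E'
from h import *
f=save("wrist","w3",z=1.5)
for d in spotter.place_of("tray_tab","wrist"): print(d)
for n,p in dict(tab=[496.6,339.5,66]).items(): print(np.array(px(f,p))*1.5)
for sx in(-6,6):
  for sy in(-27.5,27.5):
    p=np.array([496.6,339.5])+sx*np.array([.988,-.154])+sy*np.array([.154,.988]); print(sx,sy,np.array(px(f,[*p,66]))*1.5)
go([496.6,339.5,50],1.416)
E
```

```text
{'point': [495.0, 341.3, 45.0], 'conf': 0.68}
[376.75444157 321.76252803]
-6 -27.5 [361.28983989 388.02104544]
-6 27.5 [360.26175779 250.11729673]
6 -27.5 [392.01785676 388.06774105]
6 27.5 [393.4676495  250.15432228]
clock 6.30 shift [-0.0003 -0.001   0.0714] twist -0.0001 (rows 2) F [ 0.8 -0.3  1.2] open 1.004
```

View pics/w3.png

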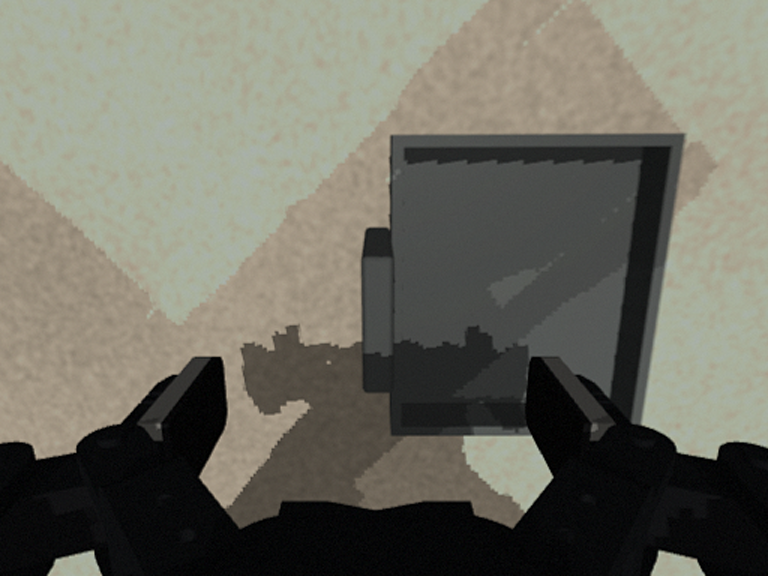

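Emit:
apply_moves(motion="1 0 -0.001 0.035 0;1 0 -0.001 0.068 0;1 0 -0.001 0.07 0;-1 0 -0.001 0.07 0;-1 0 -0.001 0.07 0;-1 0 -0.001 0.07 0;-1 0 -0.001 0.07 0;-1 0 -0.001 0.07 0;-1 0 -0.001 0.07 0;-1 0 -0.001 0.07 0;-1 0 -0.001 0.07 0;-1 0 -0.001 0.07 0;-1 0 -0.001 0.07 0", squeeze=50)

```text
clock: 7.38
eef_pos: [496.0, 340.0, 205.8]
tcp_rot: [3.14, -0.001, 1.416]
contact_force: [-0.8, -1.1, 7.2]
opening: 0.134
```

```bash
python3 - <<'E'
from h import *
s=r.sense();print(s["eef_pos"],s["tcp_rot"])
f=save("wrist","w4",z=1.5)
go([531.9,214.8,51],1.2528)
E
```

```text
[496.02107527 340.0095383  205.81258566] [ 3.14040239e+00 -1.03478213e-03  1.41623680e+00]
clock 7.43 shift [-0.1182  0.0547 -0.0002] twist 0.0520 (rows 4) F [-0.5 -1.   7.1] open 0.134
```

View pics/w4.png

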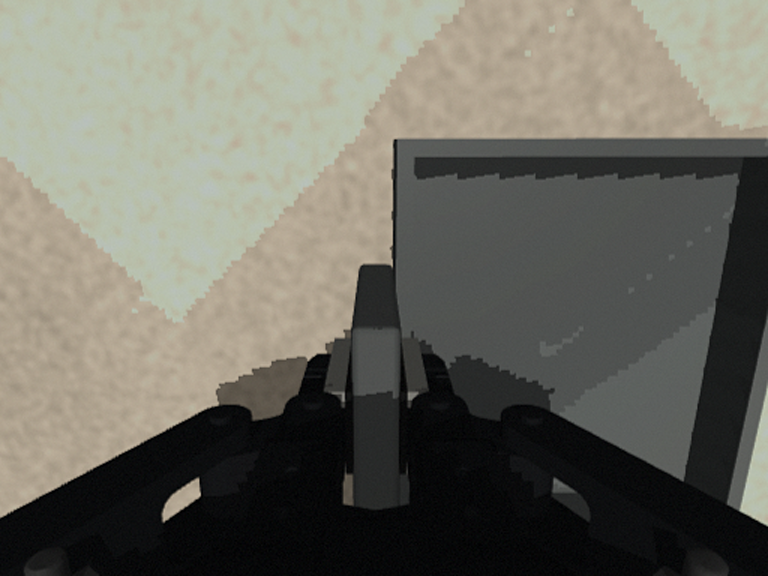

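```bash
python3 - <<'E'
from h import *
f=grab_frame("wrist")
P=lambda u,v,z: ray(f,u/1.5,v/1.5,z)
a=P(396,140,28);b=P(766,140,28);d=b-a;print(a,np.arctan2(d[1],d[0]))
th=-.155;ex=np.array([np.cos(th),np.sin(th)]);ey=np.array([-ex[1],ex[0]])
c=a[:2]+60*ex-70*ey;print("center from corner",c,"tab",c-66*ex)
q=(P(355,328,66)+P(399,328,66))/2; print("tab back mid",q,"tab c",q[:2]-27.5*ey)
E
```

```text
[512.51390428 405.27990778  28.        ] -0.1536294742694723
center from corner [560.98798917 326.85629467] tab [495.77922814 337.04538123]
tab back mid [500.53044452 364.18137748  66.        ] tab c [496.28499179 337.01106039]
```

```bash
python3 - <<'E'
from h import *
go([536,227.1,51.3],1.2528)
E
```

```text
clock 7.48 shift [-0.1054  0.0569 -0.0005] twist 0.0520 (rows 3) F [-0.8 -0.5  6.7] open 0.131
```

Emit:
apply_moves(motion="-1 -0.006 0.003 -0.0005 0.002;-1 -0.016 0.008 -0.0005 0.008;-1 -0.028 0.015 -0.0005 0.016;-1 -0.04 0.022 -0.0005 0.024;-1 -0.052 0.028 -0.0005 0.032;-1 -0.064 0.035 -0.0005 0.04;-1 -0.076 0.041 -0.0005 0.048;-1 -0.088 0.047 -0.0005 0.052;-1 -0.098 0.053 -0.0005 0.052;-1 -0.104 0.056 -0.0005 0.052;-1 -0.1055 0.057 -0.0005 0.052;-1 -0.1055 0.057 -0.0005 0.052")

```text
clock: 8.48
eef_pos: [536.4, 225.0, 205.8]
tcp_rot: [3.141, -0.0, 1.25]
contact_force: [0.4, -2.5, 7.3]
opening: 0.13
```

```bash
python3 - <<'E'
from h import *
f=save("wrist","w5",z=1.5)
s=r.sense();print(s["eef_pos"],s["tcp_rot"],s["opening"])
for c in ("wrist","scene","side"):
  for d in spotter.place_of("tray_center",c): print(c,np.round(d["point"],1),d["conf"])
go([532.8,217.7,51.3],1.2528)
save("scene","s5",(180,200,420,360),3)
E
```

```text
[536.37459117 225.06207492 205.81905853] [3.14053223e+00 2.80798196e-05 1.25061727e+00] 0.1326650393318793
wrist [597.6 204.2  10.8] 0.89
scene [557.1 328.   13.9] 0.57
side [ 6.296e+02 -4.269e+02 -4.000e-01] 0.73
side [561.2 327.3  11.6] 0.71
clock 8.68 shift [-0.0082 -0.0011 -0.0005] twist -0.0006 (rows 1) F [ 1.5 -2.5  7.3] open 0.133
```

View pics/w5.png

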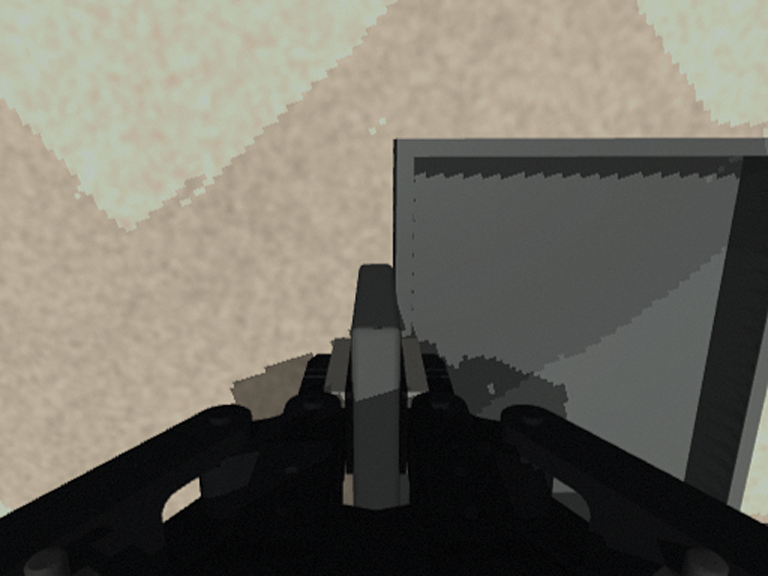

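View pics/s5.png

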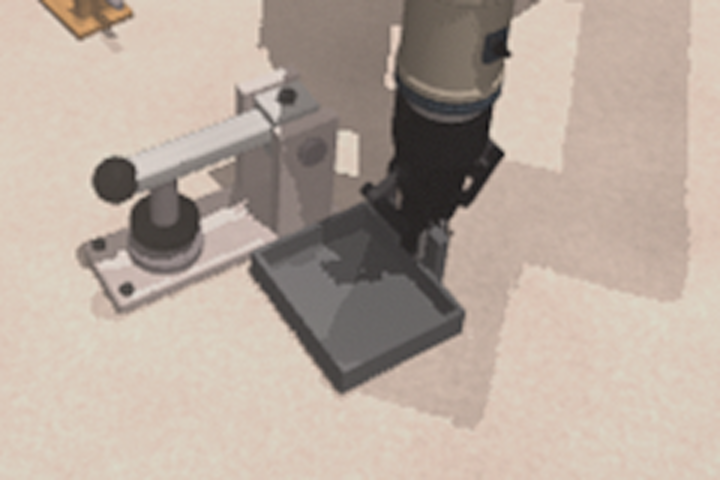

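Emit:
apply_moves(motion="-1 -0.003 -0.001 -0.0005 -0.0006;-1 -0.006 -0.001 -0.0005 -0.0006;-1 -0.007 -0.001 -0.0005 -0.0006;-1 -0.007 -0.001 -0.0005 -0.0006;-1 -0.007 -0.001 -0.0005 -0.0006")

```text
clock: 9.15
eef_pos: [532.6, 219.8, 205.8]
tcp_rot: [3.141, 0.001, 1.254]
contact_force: [1.5, -3.8, 5.1]
opening: 0.133
```

```bash
python3 - <<'E'
from h import *
go([532.8,217.7,51.3],1.2528)
s=r.sense();print(s["eef_pos"],s["tcp_rot"],s["opening"])
f=save("wrist","w6",z=1.5)
P=lambda u,v,z: ray(f,u/1.5,v/1.5,z)
a=P(396,140,28);b=P(766,140,28);d=b-a;print(a,np.arctan2(d[1],d[0]))
print(spotter.place_of("tray_center","wrist"))
E
```

```text
clock 9.15 shift [-0.0019  0.0008 -0.0005] twist 0.0005 (rows 1) F [ 1.5 -3.8  5.1] open 0.133
[532.61922224 219.80535608 205.82729116] [3.14139456e+00 5.87551332e-04 1.25430461e+00] 0.13294578788219363
[559.20836698 281.36671937  28.        ] -0.3155390470640112
[]
```

Emit:
apply_moves(motion="0 0 0 -0.0005 0;0.3 0 0 -0.0005 0;0.6 0 0 -0.0005 0;0.9 0 0 -0.001 0;0.9 0 0 -0.01 0;0.9 0 0 -0.04 0;0.9 0 0 -0.08 0;0.9 0 0 -0.12 0;0.9 0 0 -0.16 0;0.9 0 0 -0.2 0;0.9 0 0 -0.2 0")

```text
clock: 10.17
eef_pos: [534.2, 221.2, 414.7]
tcp_rot: [3.132, -0.008, 1.255]
contact_force: [0.8, 1.2, 0.3]
opening: 0.95
```

```bash
python3 - <<'E'
from h import *
go([463,-339,190],1.376)
f=save("wrist","w7",z=1.5)
for c in("scene","side"):
  grab_frame(c)
  for q in ("tray_center",): print(c,[(np.round(d["point"],1),d["conf"]) for d in spotter.place_of(q,c)])
f=save("scene","s7",(180,200,420,360),3)
E
```

```text
clock 10.17 shift [-0.5551  0.1058  0.0662] twist -0.0386 (rows 14) F [0.8 1.2 0.3] open 0.950
scene [(array([593.7, 197.5,  12.8]), 0.98)]
side [(array([593.3, 198.6,  14.6]), 0.9), (array([ 675.4, -315.3,   -1.5]), 0.63), (array([530.2, 219.7,  45.2]), 0.17)]
```

View pics/s7.png

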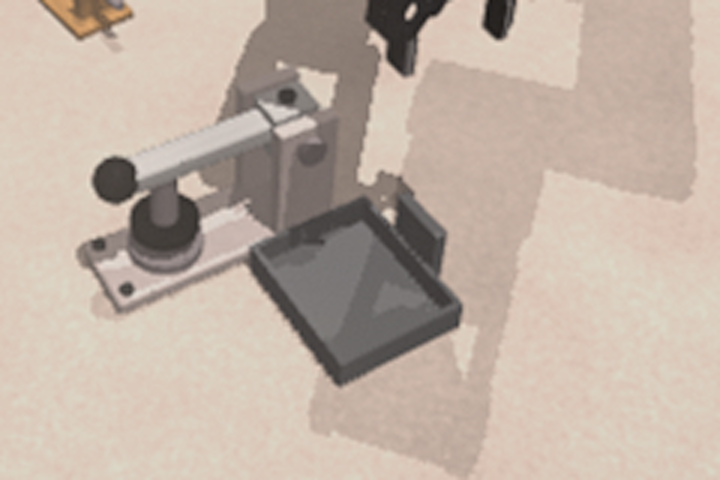

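View pics/w7.png

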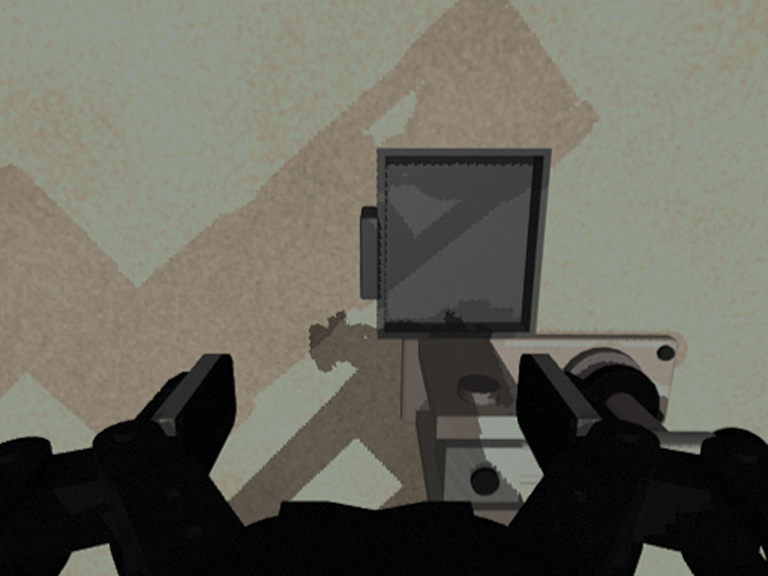

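Emit:
apply_moves(motion="0.9 -0.555 0.1058 0.066 -0.0386;0.9 -0.555 0.1058 0.066 -0.0386;0.9 -0.555 0.1058 0.066 -0.0386;0.9 -0.555 0.1058 0.066 -0.0386;0.9 -0.555 0.1058 0.066 -0.0386;0.9 -0.555 0.1058 0.066 -0.0386;0.9 -0.555 0.1058 0.066 -0.0386;0.9 -0.555 0.1058 0.066 -0.0386;0.9 -0.555 0.1058 0.066 -0.0386;0.9 -0.555 0.1058 0.066 -0.0386;0.9 -0.555 0.1058 0.066 -0.0386;0.9 -0.555 0.1058 0.066 -0.0386;0.9 -0.555 0.1058 0.066 -0.0386;0.9 -0.555 0.1058 0.066 -0.0386;0.9 -0.555 0.1058 0.066 -0.0386;0.9 -0.555 0.1058 0.066 -0.0386;0.9 -0.555 0.1058 0.066 -0.0386")

```text
clock: 11.88
eef_pos: [460.1, -339.5, 338.5]
tcp_rot: [-3.139, -0.001, 1.375]
contact_force: [-0.1, -0.4, 0.7]
opening: 0.95
```

```bash
python3 - <<'E'
from h import *
import pickle
f=save("wrist","w8",z=1.5); pickle.dump(f,open("w8.pkl","wb"))
for q in ("punch_grip","punch_tip","holder_seat"): print(q,[(np.round(d["point"],1),d["conf"]) for d in spotter.place_of(q,"wrist")])
go([463,-339,190],1.376)
print(r.sense()["tcp_rot"])
E
```

```text
punch_grip [(array([ 449.9, -500.2,   15.6]), 0.92), (array([ 465.5, -338.1,   50.7]), 0.84)]
punch_tip [(array([ 464.4, -340.7,   50.7]), 0.72), (array([ 380.5, -350.1,   16.5]), 0.67)]
holder_seat []
clock 12.08 shift [ 0.0003  0.0022 -0.0053] twist 0.0004 (rows 1) F [-0.6 -0.3  0.5] open 0.950
[-3.14133669e+00 -2.29507574e-04  1.37739303e+00]
```

View pics/w8.png

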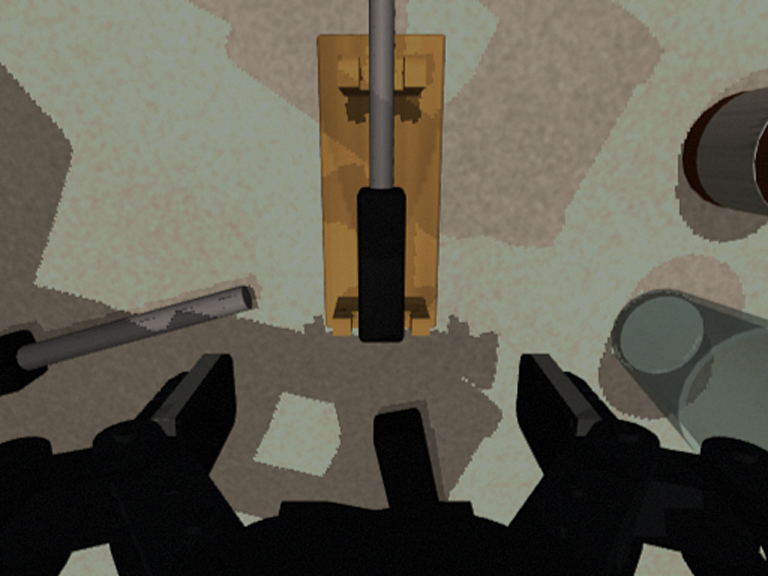

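The picture shows the punch in its wooden holder. Its handle runs from (381,188) to (381,341), with the shaft going up the picture. The other punches show only partly, at (60,350) and (410,440), and they are lying on the bench.

```bash
python3 - <<'E'
from h import *
import pickle; f=pickle.load(open("w8.pkl","rb"))
P=lambda u,v,z: ray(f,u/1.5,v/1.5,z)[:2]
fr=(P(359,190,62)+P(404,189,62))/2; re=(P(359,339,62)+P(404,339,62))/2
print(fr,re,np.linalg.norm(fr-re),(fr+re)/2, "width",np.linalg.norm(P(359,190,62)-P(404,189,62)))
d=fr-re; print("yaw",np.arctan2(-d[0],d[1]))
s=P(382.5,5,56); g=(fr+re)/2; d=s-g; print("yaw2",np.arctan2(-d[0],d[1]), np.linalg.norm(d))
s1=P(382,180,56);s2=P(382.5,5,56);d=s2-s1;print("yaw3",np.arctan2(-d[0],d[1]))
# holder base plate edges z=10
for (u,v,u2,v2) in ((318,40,327,328),(445,40,435,328)):
    d=P(u,v,10)-P(u2,v2,10); print("holder",P(u,v,10),P(u2,v2,10),np.arctan2(-d[0],d[1]))
im=cv2.imread("pics/w8.png")[0:360,230:530]; cv2.imwrite("pics/w8c.png",cv2.resize(im,None,fx=1.66,fy=1.66,interpolation=cv2.INTER_CUBIC))
E
```

```text
[ 471.30935366 -296.53434606] [ 456.52492    -372.82555749] 77.71054252599403 [ 463.91713683 -334.67995177] width 21.842291113075245
yaw -0.19141682991913084
yaw2 -0.1957172847800715 121.08800065494373
yaw3 -0.19409512406977028
holder [ 452.29343252 -215.38425937] [ 420.61764673 -379.59646419] -0.1905550144130081
holder [ 520.24695689 -228.79572675] [ 487.66720745 -392.77251234] -0.19613094546004378
```

View pics/w8c.png

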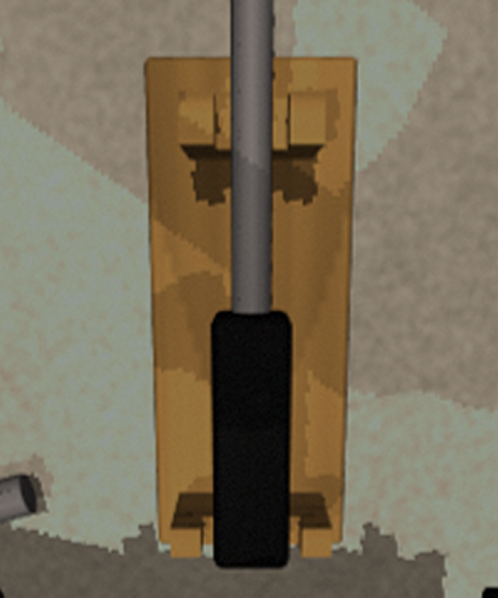

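```bash
python3 - <<'E'
from h import *
go([463.8,-337,51],1.3768)
E
```

```text
clock 12.08 shift [0.0024 0.0026 0.1337] twist 0.0002 (rows 4) F [-0.6 -0.3  0.5] open 0.950
```

Emit:
apply_moves(motion="0.6 0.0024 0.0026 0.02 0;0.6 0.0024 0.0026 0.06 0;0.6 0.0024 0.0026 0.095 0;0.6 0.0024 0.0026 0.12 0;0.6 0.0024 0.0026 0.133 0;0.6 0.0024 0.0026 0.1337 0;0.6 0.0024 0.0026 0.1337 0;0.6 0.0024 0.0026 0.1337 0")

```text
clock: 12.75
eef_pos: [464.4, -338.4, 207.5]
tcp_rot: [3.14, 0.001, 1.376]
contact_force: [-1.4, -0.4, 0.4]
opening: 0.803
```

```bash
python3 - <<'E'
from h import *
f=save("wrist","w9",z=1.5)
go([463.8,-337,51],1.3768)
E
```

```text
clock 12.80 shift [ 0.0014 -0.0009  0.0018] twist -0.0002 (rows 1) F [-0.1 -0.1  0.7] open 0.801
```

View pics/w9.png

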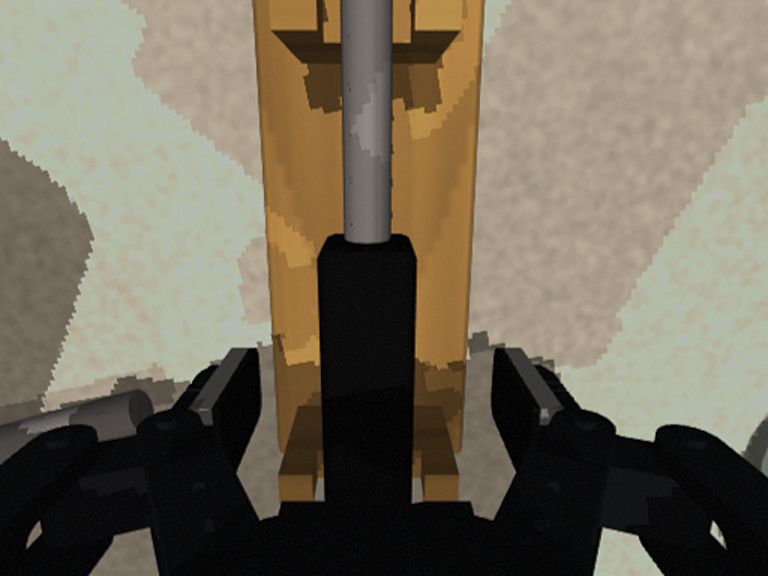

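Emit:
apply_moves(motion="0.6 0.001 -0.002 0.001 0;0.6 0.001 -0.002 0.001 0;-1 0.001 -0.002 0.001 0;-1 0.001 -0.002 0.001 0;-1 0.001 -0.002 0.001 0;-1 0.001 -0.002 0.001 0;-1 0.001 -0.002 0.001 0;-1 0.001 -0.002 0.001 0;-1 0.001 -0.002 0.001 0;-1 0.001 -0.002 0.001 0", squeeze=80)

```text
clock: 13.63
eef_pos: [461.9, -336.9, 205.4]
tcp_rot: [3.141, 0.0, 1.376]
contact_force: [-1.1, 0.8, 5.9]
opening: 0.267
```

```bash
python3 - <<'E'
from h import *
import pickle
f=save("wrist","w10",z=1.5);pickle.dump(f,open("w10.pkl","wb"))
s=r.sense();print(s["eef_pos"],s["tcp_rot"],s["opening"],s["contact_force"],s["clock"])
print("grasp px",np.array(px(f,s["eef_pos"]-[0,0,155]))*1.5)
E
```

```text
[ 461.93376795 -336.92040127  205.41638192] [3.14111820e+00 2.02382349e-04 1.37577470e+00] 0.2655445019551479 [-0.38179041  1.07113905  5.50820461] 13.6833
grasp px [374.35101699 391.59276785]
```

View pics/w10.png

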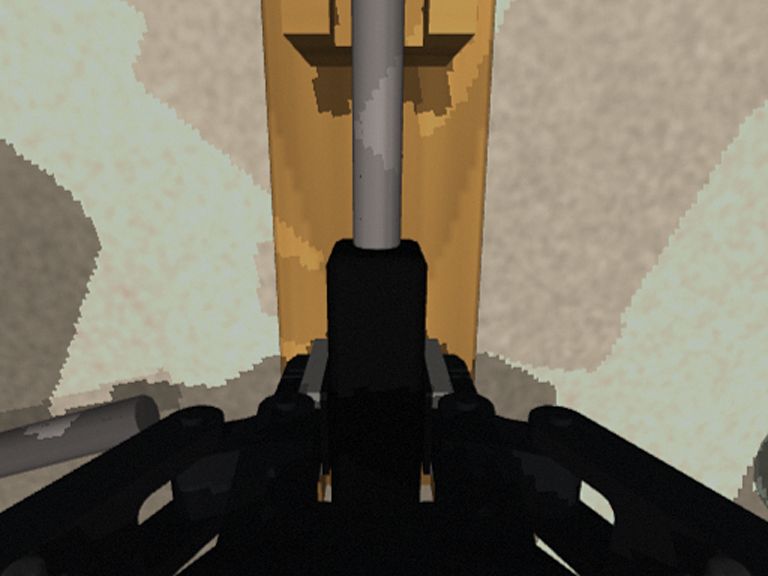

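```bash
python3 - <<'E'
from h import *
go([491.3,-118.1,110.4],1.2528)
E
```

```text
clock 13.68 shift [ 0.2204 -0.0136 -0.06  ] twist 0.0391 (rows 6) F [-0.4  1.1  5.5] open 0.266
```

Emit:
apply_moves(motion="-1 0 0 -0.01 0;-1 0 0 -0.03 0;-1 0 0 -0.05 0;-1 0 0 -0.06 0;-1 0.01 -0.001 -0.06 0.002;-1 0.03 -0.003 -0.06 0.006;-1 0.06 -0.005 -0.06 0.012;-1 0.09 -0.007 -0.06 0.02;-1 0.12 -0.009 -0.06 0.03;-1 0.15 -0.011 -0.06 0.0391;-1 0.18 -0.0125 -0.06 0.0391;-1 0.2 -0.0136 -0.06 0.0391;-1 0.215 -0.0136 -0.06 0.0391;-1 0.2204 -0.0136 -0.06 0.0391;-1 0.2204 -0.0136 -0.06 0.0391;-1 0.2204 -0.0136 -0.06 0.0391")

```text
clock: 15.02
eef_pos: [490.9, -117.9, 264.6]
tcp_rot: [-3.141, 0.0, 1.254]
contact_force: [0.4, 0.3, -1.8]
opening: 0.272
```

```bash
python3 - <<'E'
from h import *
import pickle
go([491.3,-118.1,110.4],1.2528)
f=save("wrist","w11",z=1.5);pickle.dump(f,open("w11.pkl","wb"))
for q in ("punch_tip","press_entry","punch_grip"):
  print(q,[(np.round(d["point"],1),d["conf"]) for d in spotter.place_of(q,"wrist")])
for c in("side","scene"):
  g=save(c,c+"11"); pickle.dump(g,open(c+"11.pkl","wb"))
  for q in ("punch_tip","press_entry"):
    print(c,q,[(np.round(d["point"],1),d["conf"]) for d in spotter.place_of(q,c)])
s=r.sense();print(s["eef_pos"],s["tcp_rot"],s["opening"],s["contact_force"],s["clock"])
E
```

```text
clock 15.02 shift [-0.0001  0.0005 -0.0008] twist 0.0003 (rows 1) F [ 0.4  0.3 -1.8] open 0.272
punch_tip []
press_entry []
punch_grip [(array([ 491.8, -119.6,  110.7]), 0.78)]
side punch_tip [(array([539.9,  21.4, 107. ]), 0.72), (array([ 456.4, -703.9,    9.6]), 0.65)]
side press_entry [(array([545.5,  53.9, 109.1]), 0.62)]
scene punch_tip [(array([537.2,  31.9, 111.9]), 0.73), (array([ 451.7, -702. ,   15.6]), 0.73), (array([ 380.1, -347.7,   20.8]), 0.66)]
scene press_entry [(array([549.3,  54.9, 105.1]), 0.63)]
[ 491.06599265 -118.2028673   265.02471426] [ 3.14149772e+00 -2.99448610e-07  1.25258095e+00] 0.2627454950551599 [-0.73602186  0.08427765 -1.74078869] 15.5167
```

View pics/w11.png

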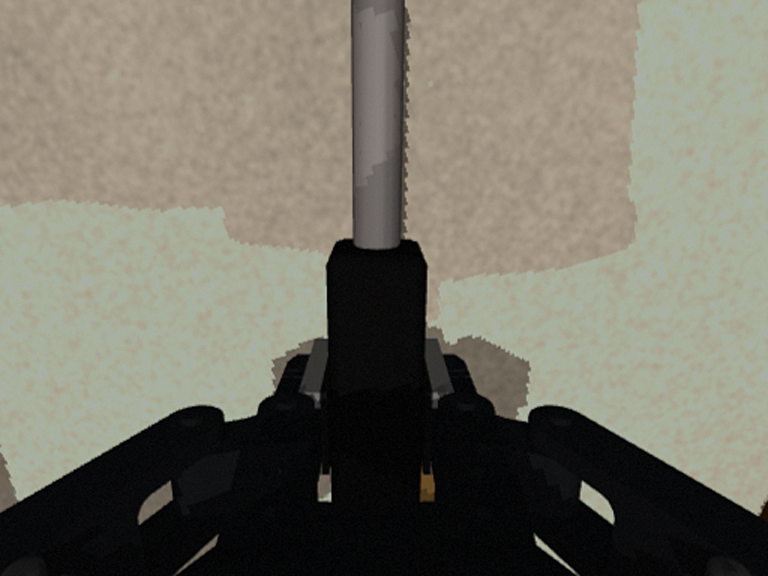

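View pics/side11.png

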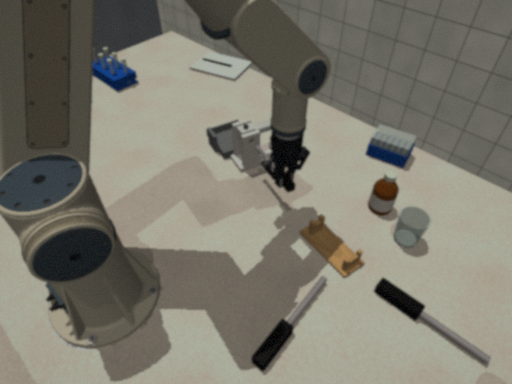

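```bash
python3 - <<'E'
from h import *
import pickle
out=[]
for c,(x0,y0) in (("side",(205,115)),("scene",(190,200))):
    f=pickle.load(open(c+"11.pkl","rb")); im=cv2.cvtColor(f["img"],cv2.COLOR_RGB2BGR)
    S=6;w,h=120,90
    for n,p in dict(entry=[547.6,52.9,110],exit=[571.4,125,110],tip=[538,24.6,110],shaft0=[503.6,-80.2,110],topn=[571.5+2.8,44.1,133]).items():
        print(c,n,np.round(px(f,p),1))
    im=cv2.resize(im[y0:y0+h,x0:x0+w],None,fx=S,fy=S,interpolation=cv2.INTER_CUBIC)
    cv2.imwrite(f"pics/{c}11c.png",im)
E
```

```text
side entry [251.7 140.1]
side exit [240.1 126.3]
side tip [256.5 145.9]
side shaft0 [275.9 168.9]
side topn [260.2 131. ]
scene entry [266.8 230.6]
scene exit [282.3 248.2]
scene tip [261.2 224.1]
scene shaft0 [241.8 202.2]
scene topn [257.6 227.5]
```

View pics/side11c.png

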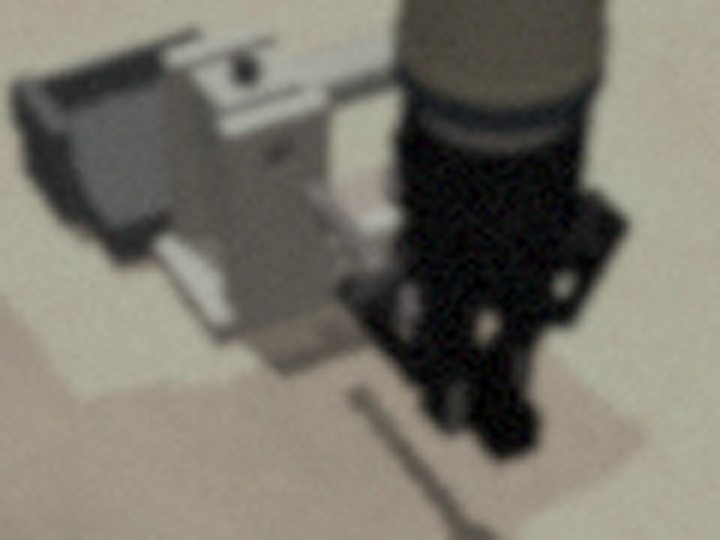

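View pics/scene11c.png

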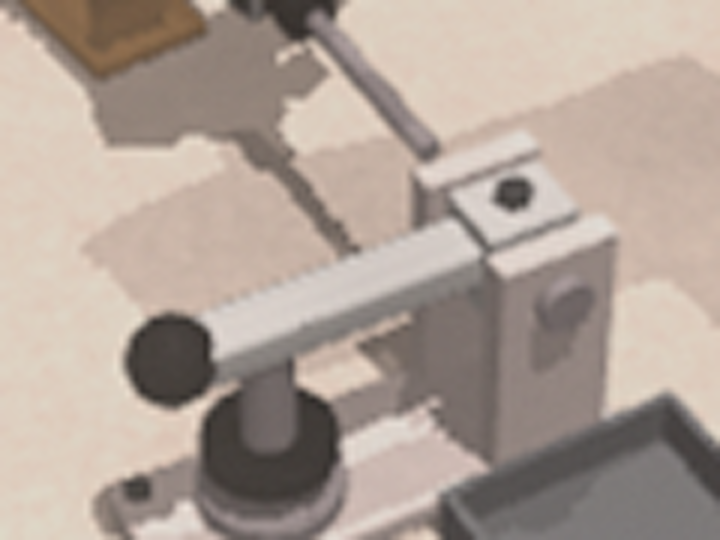

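Emit:
apply_moves(motion="-1 0.008 0 0 0;-1 0.016 0 0 0;-1 0.022 0 0 0;-1 0.022 0 0 0;-1 0.022 0 0 0")

```text
clock: 15.93
eef_pos: [498.2, -96.4, 265.0]
tcp_rot: [3.142, 0.0, 1.254]
contact_force: [-0.1, -0.6, -2.4]
opening: 0.271
```

```bash
python3 - <<'E'
from h import *
import pickle
s=r.sense();print(s["eef_pos"],s["tcp_rot"],s["opening"],s["contact_force"],s["clock"])
u=np.array([.3127,.9499]); g=s["eef_pos"][:2]; 
ims={}
for c,(x0,y0) in (("side",(215,125)),("scene",(215,185))):
    f=save(c,c+"12"); pickle.dump(f,open(c+"12.pkl","wb"))
    im=cv2.cvtColor(f["img"],cv2.COLOR_RGB2BGR); S=10;w,h=70,55
    big=cv2.resize(im[y0:y0+h,x0:x0+w],None,fx=S,fy=S,interpolation=cv2.INTER_CUBIC)
    def dot(p,col):
        q=(np.array(px(f,p))-[x0,y0]+.5)*S; cv2.circle(big,tuple(int(v) for v in q),3,col,-1)
    for t in (50,75,100,125,150): dot([*(g+u*t),s["eef_pos"][2]-155.4],(0,255,0))
    dot([547.6,52.9,110],(0,0,255)); dot([571.4+.3127*8.5,125+.95*8.5,110],(255,0,0))
    cv2.imwrite(f"pics/{c}12c.png",big)
E
```

```text
[498.19667876 -96.36303108 264.9997595 ] [3.14154371e+00 3.57674227e-05 1.25447062e+00] 0.27061308047152544 [-0.06761474 -0.64021008 -2.43903259] 15.9333
```

View pics/side12c.png

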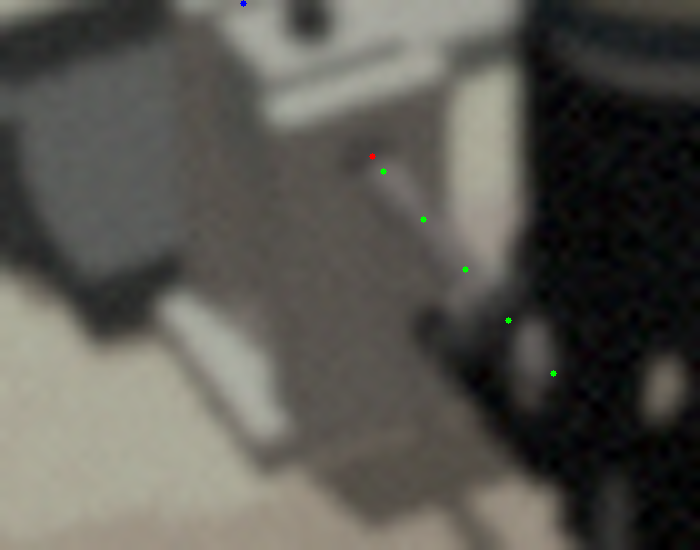

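View pics/scene12c.png

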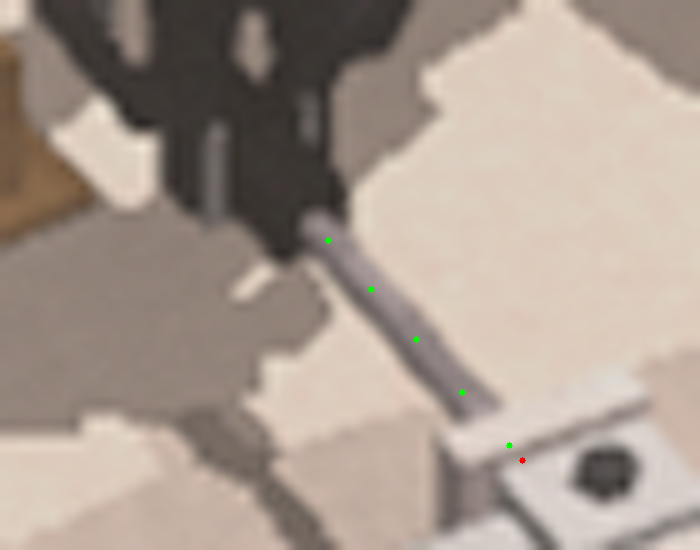

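Emit:
apply_moves(motion="-1 0.002 0 0 0;-1 0.004 0 0 0;-1 0.006 0 0 0;-1 0.008 0 0 0;-1 0.01 0 0 0;-1 0.01 0 0 0")

```text
clock: 16.53
eef_pos: [501.2, -87.2, 265.0]
tcp_rot: [3.142, -0.0, 1.253]
contact_force: [0.8, -0.5, -1.3]
opening: 0.266
```

```bash
cat >> h.py <<'E'
def st():
    s=r.sense(); u=np.array([.3127,.9499]); d=s["eef_pos"][:2]-np.array([547.6,52.9])
    print("clock %.2f tip along %.1f perp %.1f z %.1f yaw %.4f open %.3f"%(s["clock"],d@u+150,d@[.9499,-.3127],s["eef_pos"][2]-155.4,s["tcp_rot"][2],s["opening"]),"F",np.round(s["contact_force"],1),"Fa %.1f"%(s["contact_force"][:2]@u),"T",np.round(s["wrist_torque"],2))
E
python3 -c "
from h import *
st()"
```

```text
clock 16.53 tip along 2.4 perp -0.2 z 109.6 yaw 1.2532 open 0.266 F [ 0.8 -0.5 -1.3] Fa -0.2 T [-0.07  0.04  0.01]
```

Emit:
apply_moves(motion="-1 0.002 0 0 0;-1 0.004 0 0 0;-1 0.006 0 0 0;-1 0.008 0 0 0;-1 0.008 0 0 0;-1 0.008 0 0 0")

```text
clock: 17.03
eef_pos: [503.6, -79.9, 265.0]
tcp_rot: [-3.141, 0.0, 1.253]
contact_force: [-0.5, -1.1, -2.0]
opening: 0.265
```

```bash
python3 -c "
from h import *
st()
f=save('side','side13',(215,115,285,175),10)
f=save('wrist','w13',z=1.5)
"
```

```text
clock 17.03 tip along 10.1 perp -0.3 z 109.6 yaw 1.2531 open 0.265 F [-0.5 -1.1 -2. ] Fa -1.2 T [-0.18  0.06  0.  ]
```

View pics/side13.png

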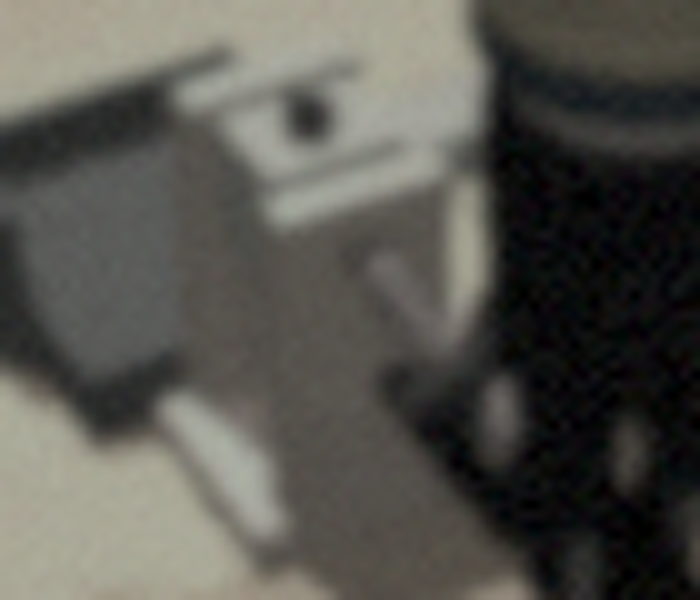

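View pics/w13.png

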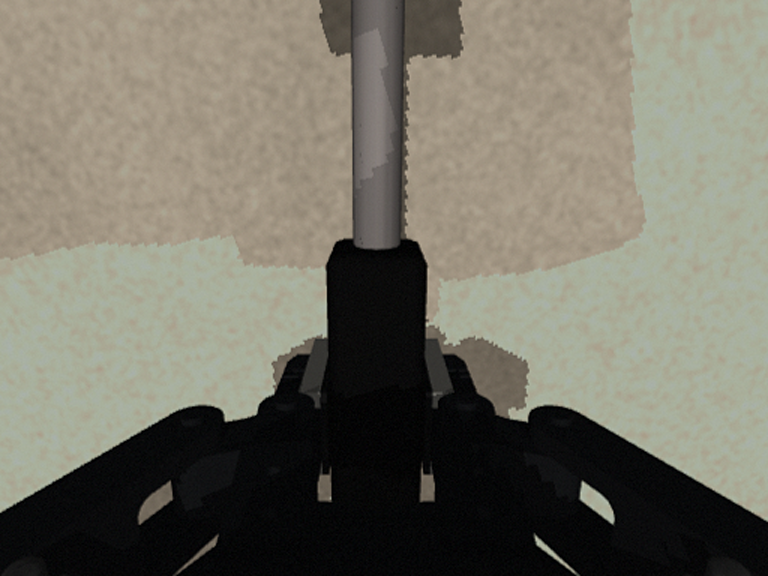

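Emit:
apply_moves(motion="-1 0.002 0 0 0;-1 0.004 0 0 0;-1 0.006 0 0 0;-1 0.008 0 0 0;-1 0.01 0 0 0;-1 0.01 0 0 0")

```text
clock: 17.63
eef_pos: [506.8, -70.4, 265.0]
tcp_rot: [-3.142, 0.0, 1.253]
contact_force: [-1.1, -0.2, -2.3]
opening: 0.273
```

```bash
python3 -c "
from h import *
st()
f=save('scene','scene14',(215,185,305,260),8)
"
```

```text
clock 17.63 tip along 20.1 perp -0.2 z 109.6 yaw 1.2530 open 0.273 F [-1.1 -0.2 -2.3] Fa -0.6 T [-0.24  0.18  0.03]
```

View pics/scene14.png

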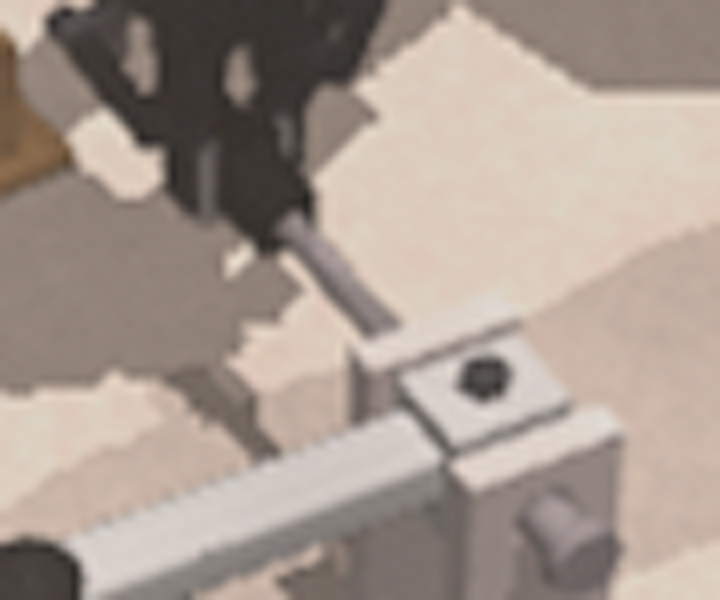

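Emit:
apply_moves(motion="-1 0.003 0 0 0;-1 0.006 0 0 0;-1 0.009 0 0 0;-1 0.012 0 0 0;-1 0.015 0 0 0;-1 0.018 0 0 0;-1 0.021 0 0 0;-1 0.024 0 0 0;-1 0.027 0 0 0;-1 0.03 0 0 0;-1 0.033 0 0 0;-1 0.036 0 0 0;-1 0.039 0 0 0;-1 0.042 0 0 0;-1 0.045 0 0 0;-1 0.045 0 0 0")

```text
clock: 19.02
eef_pos: [521.1, -27.1, 265.0]
tcp_rot: [3.141, -0.001, 1.253]
contact_force: [0.5, -1.1, -1.6]
opening: 0.265
```

```bash
python3 -c "
from h import *
st()
f=save('scene','scene15',(215,185,335,285),6)
f=save('wrist','w15',z=1.5)
"
```

```text
clock 19.02 tip along 65.7 perp -0.2 z 109.6 yaw 1.2531 open 0.265 F [ 0.5 -1.1 -1.6] Fa -0.9 T [-0.06 -0.01 -0.  ]
```

View pics/scene15.png

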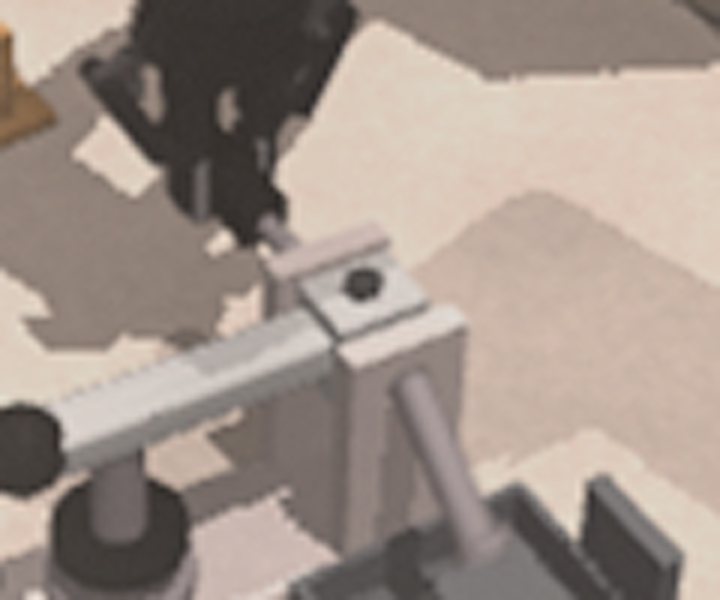

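View pics/w15.png

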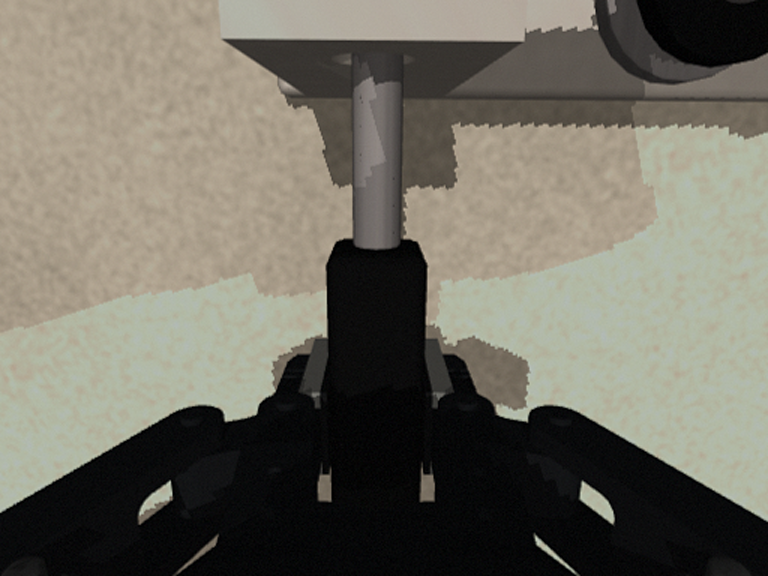

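Emit:
apply_moves(motion="-1 0.002 0 0 0;-1 0.004 0 0 0;-1 0.006 0 0 0;-1 0.008 0 0 0;-1 0.01 0 0 0;-1 0.012 0 0 0;-1 0.013 0 0 0;-1 0.013 0 0 0")

```text
clock: 19.78
eef_pos: [525.0, -15.1, 265.0]
tcp_rot: [3.142, -0.0, 1.253]
contact_force: [0.5, 0.3, -1.4]
opening: 0.271
```

```bash
python3 -c "
from h import *
st()
f=save('scene','scene16',(215,185,335,285),6)
"
```

```text
clock 19.78 tip along 78.3 perp -0.3 z 109.6 yaw 1.2533 open 0.271 F [ 0.5  0.3 -1.4] Fa 0.5 T [-0.09  0.05  0.03]
```

View pics/scene16.png

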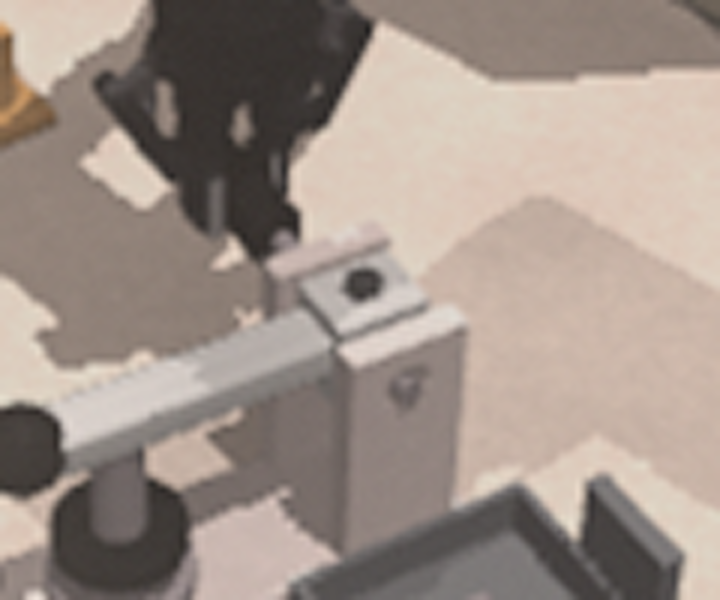

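Emit:
apply_moves(motion="-1 -0.01 0 0 0;-1 -0.03 0 0 0;-1 -0.05 0 0 0;-1 -0.07 0 0 0;-1 -0.09 0 0 0;-1 -0.11 0 0 0;-1 -0.12 0 0 0;-1 -0.12 0 0 0;-1 -0.12 0 0 0")

```text
clock: 20.58
eef_pos: [487.2, -129.8, 265.0]
tcp_rot: [3.141, -0.0, 1.251]
contact_force: [-0.0, 0.0, -2.2]
opening: 0.268
```

```bash
python3 -c "
from h import *
st()
f=save('scene','scene17',(215,215,395,350),4)
f=save('wrist','w17',z=1.5)
go([461.9,-336.9,110.4],1.3758)
"
```

```text
clock 20.58 tip along -42.4 perp -0.2 z 109.6 yaw 1.2514 open 0.268 F [-0.   0.  -2.2] Fa -0.0 T [-0.06  0.05 -0.  ]
clock 20.68 shift [-0.2056  0.0406 -0.0004] twist -0.0391 (rows 6) F [ 0.7  0.7 -2.6] open 0.260
```

View pics/scene17.png

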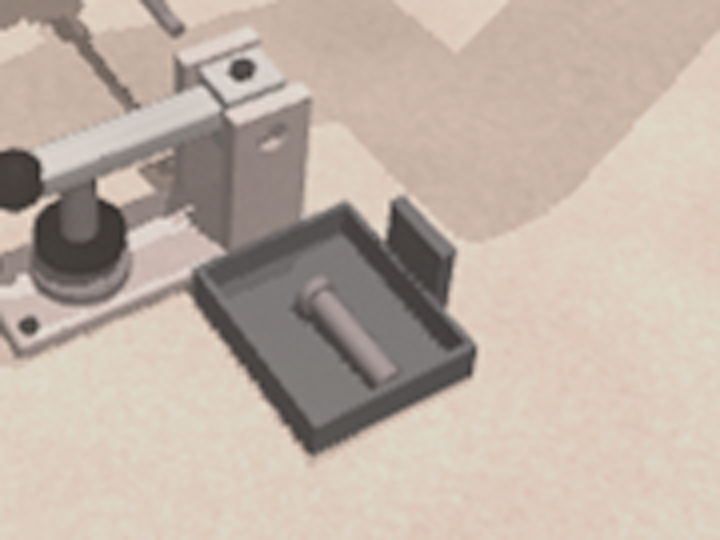

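View pics/w17.png

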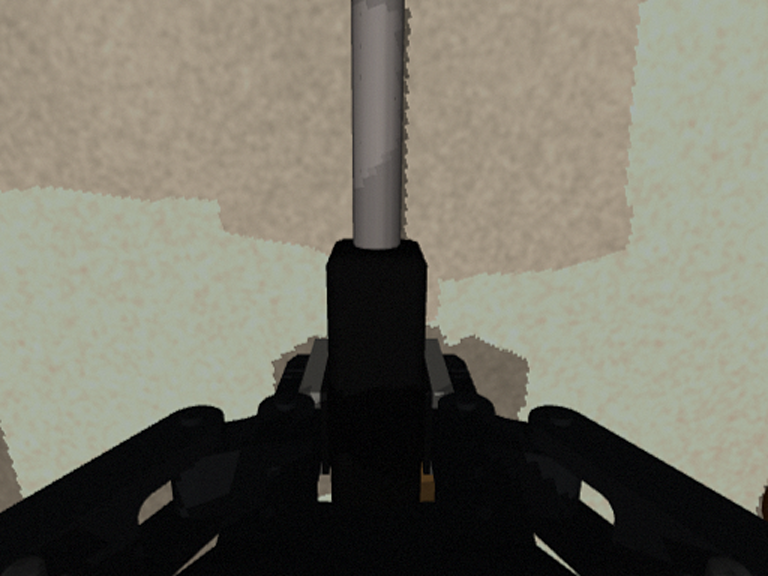

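The pin lies in the tray and the bore is open. The punch hasn't slipped in the grip: its handle front is still at (377,242). I'll take it back to the holder.

Emit:
apply_moves(motion="-1 -0.02 0.004 0 -0.004;-1 -0.05 0.01 0 -0.01;-1 -0.08 0.016 0 -0.02;-1 -0.11 0.022 0 -0.03;-1 -0.14 0.028 0 -0.0391;-1 -0.17 0.034 0 -0.0391;-1 -0.19 0.038 0 -0.0391;-1 -0.2056 0.0406 0 -0.0391;-1 -0.2056 0.0406 0 -0.0391;-1 -0.2056 0.0406 0 -0.0391;-1 -0.2056 0.0406 0 -0.0391")

```text
clock: 21.6
eef_pos: [461.8, -336.2, 264.7]
tcp_rot: [-3.141, -0.001, 1.376]
contact_force: [-0.2, 1.0, -2.8]
opening: 0.271
```

```bash
python3 -c "
from h import *
go([461.9,-336.9,50.4],1.3758)
f=save('wrist','w18',z=1.5)
"
```

```text
clock 21.60 shift [-0.0007  0.0002  0.0593] twist 0.0002 (rows 2) F [-0.2  1.  -2.8] open 0.271
```

View pics/w18.png

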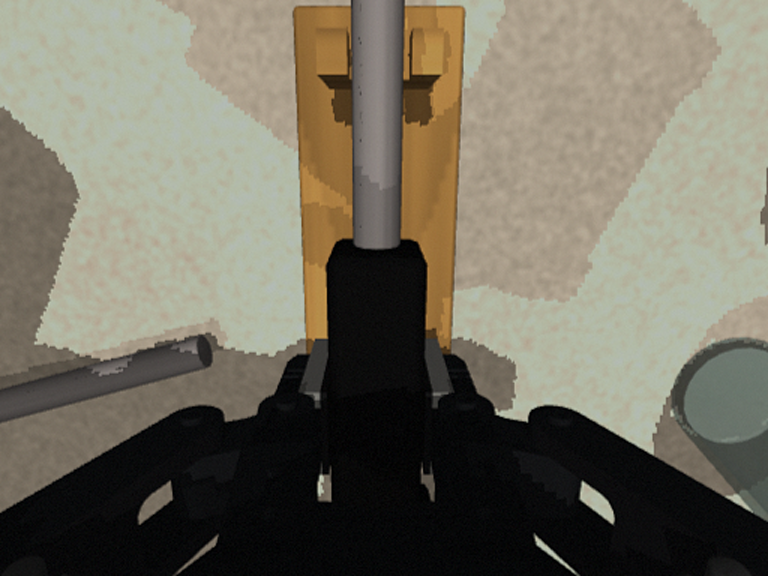

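Emit:
apply_moves(motion="-1 -0.0007 0 0.015 0;-1 -0.0007 0 0.03 0;-1 -0.0007 0 0.042 0;-1 -0.0007 0 0.05 0;-1 -0.0007 0 0.055 0;-1 -0.0007 0 0.058 0;-1 -0.0007 0 0.0585 0;-1 -0.0007 0 0.0585 0;-1 -0.0007 0 0.0585 0")

```text
clock: 22.4
eef_pos: [461.8, -338.2, 207.0]
tcp_rot: [3.141, 0.0, 1.376]
contact_force: [-0.6, -0.3, -2.1]
opening: 0.264
```

```bash
python3 -c "
from h import *
st()
go([461.9,-336.9,50.4],1.3758)
f=save('wrist','w19',z=1.5)
"
```

```text
clock 22.40 tip along -248.3 perp 40.8 z 51.6 yaw 1.3759 open 0.264 F [-0.6 -0.3 -2.1] Fa -0.5 T [-0.12 -0.01  0.01]
clock 22.40 shift [ 0.0013 -0.0002  0.0016] twist 0.0000 (rows 1) F [-0.6 -0.3 -2.1] open 0.264
```

View pics/w19.png

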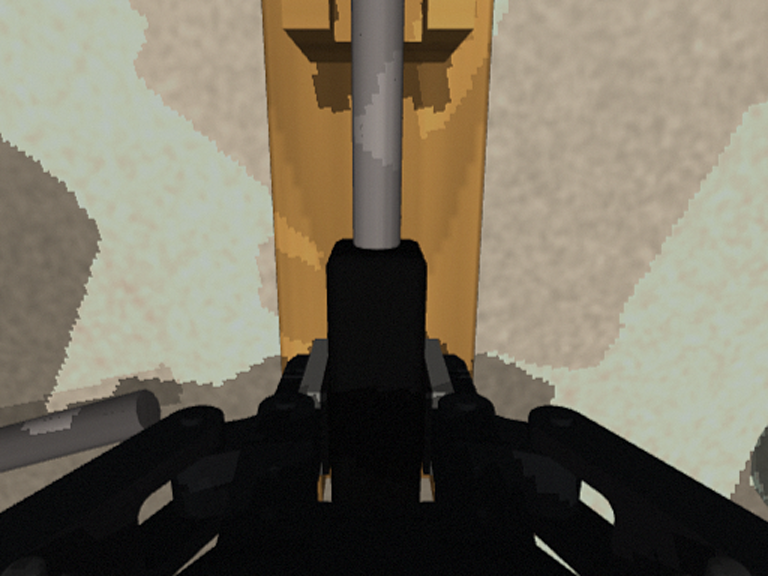

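Matches the grasp picture to within about 1.5 mm. I'll lower the last bit, release, and rise.

Emit:
apply_moves(motion="-1 0.0013 0 0.001 0;-1 0.0013 0 0.0015 0;-1 0.0013 0 0.0015 0;-0.4 0.0013 0 0.0015 0;-0.3 0.0013 0 0.0015 0;-0.1 0.0013 0 0.0015 0;0.2 0.0013 0 0.0015 0;0.4 0.0013 0 0.0015 0;0.4 0.0013 0 -0.01 0;0.4 0.0013 0 -0.04 0;0.4 0.0013 0 -0.08 0;0.4 0.0013 0 -0.12 0;0.4 0.0013 0 -0.15 0;0.4 0.0013 0 -0.15 0;0.4 0.0013 0 -0.15 0")

```text
clock: 23.7
eef_pos: [462.2, -337.0, 359.4]
tcp_rot: [3.137, 0.002, 1.376]
contact_force: [-0.7, 0.7, -1.1]
opening: 0.692
```

```bash
python3 - <<'E'
from h import *
st()
f=save('wrist','w20',z=1.5)
for q in("punch_grip","punch_tip"): print(q,[(np.round(d["point"],1),d["conf"]) for d in spotter.place_of(q,"wrist")])
for c in("side","scene"):
  save(c,c+"20")
  for q in("punch_grip","punch_tip","tray_center","pin_center","reagent_bottle","beaker"): print(c,q,[(np.round(d["point"],1),d["conf"]) for d in spotter.place_of(q,c)])
E
```

```text
clock 23.70 tip along -247.1 perp 40.8 z 204.0 yaw 1.3759 open 0.692 F [-0.7  0.7 -1.1] Fa 0.5 T [ 0.04  0.05 -0.01]
punch_grip [(array([ 450.1, -499.8,   16. ]), 0.88), (array([ 461.5, -335.3,   49.7]), 0.63)]
punch_tip [(array([ 381.1, -349.9,   15.7]), 0.76)]
side punch_grip [(array([ 177.4, -361.7,   19.8]), 0.77), (array([ 467.1, -339. ,   51.1]), 0.74), (array([ 449.5, -497.9,   14.9]), 0.6)]
side punch_tip [(array([ 491.9, -191.9,   49. ]), 0.86), (array([ 457.4, -705.7,   12.6]), 0.71), (array([ 377.1, -346.2,   15.6]), 0.7), (array([592.9, 198.1,   9.9]), 0.64)]
side tray_center [(array([596. , 195.3,  12.3]), 0.81)]
side pin_center [(array([600. , 213.1,  13.5]), 0.53)]
side reagent_bottle [(array([ 677.1, -316.9,   -0. ]), 0.94), (array([531.9, 218.2,  41.7]), 0.5)]
side beaker [(array([ 6.269e+02, -4.282e+02, -1.000e-01]), 0.96), (array([561.2,  91.9,   1.2]), 0.66)]
scene punch_grip [(array([ 183.3, -363.8,   19.5]), 0.84), (array([ 459.5, -335.3,   47. ]), 0.82), (array([ 450.9, -499.2,   17.1]), 0.77)]
scene punch_tip [(array([ 378.1, -348.4,   21.9]), 0.84), (array([ 452.1, -702.7,   13.3]), 0.63), (array([ 495. , -183.4,   52.6]), 0.61)]
scene tray_center [(array([593.2, 197.3,  13.8]), 0.64)]
scene pin_center [(array([599.5, 213.1,  16.6]), 0.56)]
scene reagent_bottle [(array([ 677.2, -314.9,   -0.7]), 0.95)]
scene beaker [(array([ 631.5, -426.9,    1.3]), 0.56)]
```

View pics/w20.png

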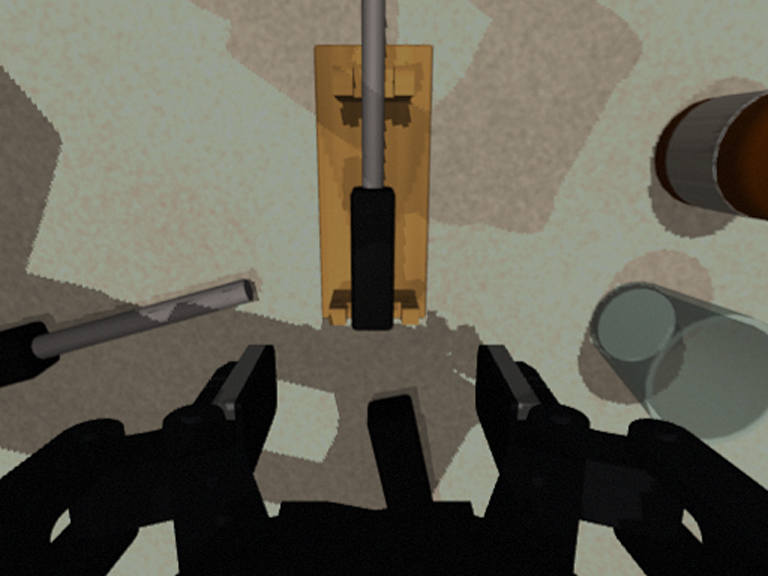

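View pics/side20.png

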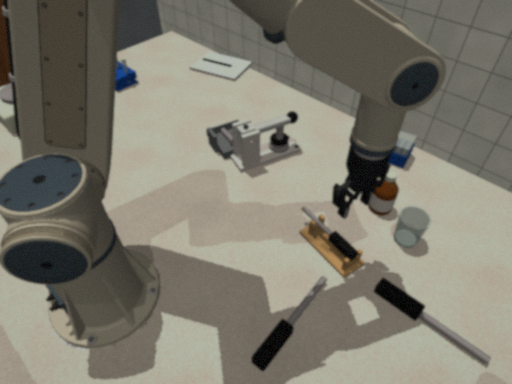

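View pics/scene20.png

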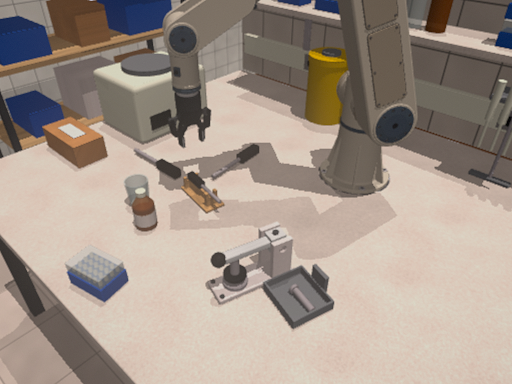

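```bash
python3 -c "
from h import *
st(); print(r.sign_off())"
```

```text
clock 24.55 tip along -246.9 perp 40.4 z 201.1 yaw 1.3759 open 0.698 F [ 0.5  0.1 -0. ] Fa 0.2 T [ 0.   -0.02  0.01]
the job is handed in; nothing more can be done
None
```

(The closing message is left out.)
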